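# Reset the near-vision slide to the blue marker

## Task

On the near-vision rail, loosen the carriage's orange clamp knob (counter-clockwise), slide the carriage along until its black pointer lines up with the blue marker, and then tighten the knob fully again so that the carriage stays clamped there. Leave the other things on the desk where they are.

Things in the scene. Friction and masses are not known exactly. Their poses are not given: they have to be found in the camera images.
- rail_base: Cream base of the rail, fixed to the desk, 230 (x) by 380 (y) by 16 mm high. Origin: centre of its underside, on the desk. y is the sliding direction, x points from the robot's side to the side with the white scale. Along its middle (x = 0) runs an aluminium rail, top 32 mm above the desk, with black end stops 40 mm high. All offsets given below are in these axes, heights above the desk.
- carriage (a joint): Place of the cream carriage along the rail, m, 0 to 0.2, growing along base +y; 0.1 is mid-rail. Block x -85 to 75, y -40 to 40 about its middle, z 34 to 64 mm; push its flat faces at y -40 or 40. A lamp drum stands on it at x -62 mm (44 mm wide in x, 60 in y, top 132 mm high). Loose: about 3 N friction, stays where left, cannot lift off. Clamped: holds against 20 N or more.
- clamp_knob (a joint): Angle of the orange clamp knob on the carriage, in rad, 0 to 1.4; 0 is fully tight (stop), it grows as the knob is loosened, counter-clockwise seen from above, to a stop at 1.4. The clamp grips below about 0.4 and is loose above it. Turning takes about 0.15 N m, up to 0.4 where the clamp bites, and it stays where it is left.
- knob_grip (a point): Point on the knob's vertical axis, 96 mm high, 35 mm to the +x side of the rail's middle, at the middle of the carriage's width. It lies in the knob's upright grip bar: 46 mm long, 13 mm thick, 76 to 104 mm high, on a disc of 44 mm diameter (top 76 mm high). The point's x axis runs along the bar and turns with the knob; at joint value 0 it is the base's x axis.
- pointer_tip (a point): Tip of the black pointer, a 3 mm wide blade at the middle of the carriage's width (y) that stands out over the scale, 95 mm from the rail line to the +x side, 38 mm above the desk. Its axes are those of the base.
- blue_marker: Blue marker fixed beside the scale: a foot 18 (x) by 16 (y) by 7 mm with an upright fin 4 mm thick in y, 24 mm high in all. Origin: centre of its underside, on the base (16 mm above the desk), 106 mm from the rail line; the fin stands over the origin. Its axes are those of the base. The pointer lines up when its tip has the same y, in these axes, as the marker.
- yellow_marker: Yellow marker of the same shape for another setting; not the one wanted. It may stand on either side.
- drop_bottle: Loose bystander: eye-drop bottle, 34 mm diameter, 75 mm high. Origin: centre of its underside.
- tissue_box: Loose bystander: dark blue tissue box, 220 (x) by 110 (y) by 75 mm. Origin: centre of its underside.
- lens_case: Loose bystander: contact-lens case, 32 (x) by 50 (y) by 14 mm. Origin: centre of its underside.

How it is judged:
By the outcome, as a careful person would: the job done as asked, in the order asked, and still so for the second after the job is handed in, with the robot touching nothing.
It also fails if it takes over 64 s, if anything falls off the work surface, if the arm or the gripper's body presses on something with over 40 N, if the wrist force passes 120 N, or if a joint passes its speed limit or range.

## Robot

A 6-joint arm with a two-finger parallel gripper is mounted at the origin on the work surface. World frame = base frame: x ahead of the robot, y to its left, z up, the work surface at z = 0. Lengths are in m, angles in degrees, forces in N, time in s.
With the tool pointing down it reaches from about 0.275 to 1 m from the base axis. Payload 8.4 kg.
Tool frame: the origin (TCP) lies on the front face of the gripper's body, between the roots of the fingers; the fingertips stand 73 mm ahead of it and the grasp point (between the pads) lies 54 mm ahead of it (robot.grip_point_offset is the z of the grasp point in the tool frame, in m); z points along the fingers, y is the line along which they close (so a half turn about z gives the same grasp; the last joint's range is limited). The gripper opens to 85 mm and grips with 20 to 120 N. Pads are 22 mm wide; open, the fingers measure 114 mm over their backs; the gripper's body (76 mm by 85 mm) begins 54 mm behind the grasp point. The pads swing forward as they close: fully open they stand 13 mm farther back than shut.
Start: joints at [76.467, 20.225, 93.587, -0, 66.188, -0.138], TCP at [0.145, 0.608, 0.304] pointing down, gripper open.
Joint ranges: [-150.9, 150.9], [-52.94, 120.26], [3.33, 152.33], [-74.26, 254.26], [0, 154.13], [-172.89, 172.89]. Speed limits (degrees/s): [127.2, 127.2, 159.86, 180, 180, 180].

## Interface

Orientations are given as [roll, pitch, yaw] about the fixed x, y, z axes, in that order (R = Rz(yaw) Ry(pitch) Rx(roll)).
In Python, from workcell import robot gives the robot as it stands.
- The arm moves only by the shell command python3 -m jog 'ROWS' [OPENING] [FORCE]. ROWS is JSON, a list of rows, each an object of numbers: "tx", "ty", "tz": the shift along the world's x, y, z in cm; "twist": the turn about the world's z in rad. A call has 1 to 8 rows; each row shifts and turns the commanded pose from where the row before left it; what a row does not reach is not made up. A row lasts 1/10 s, in which the tool goes at most 50 mm and 8.59 degrees, less where a joint would pass 70% of its speed; a pose out of reach is approached as far as the arm can. A call with a gripper value outside its range is refused whole. OPENING is the opening, from 0 (shut) to 1 (fully open), set as the call begins (- or left out, the last holds). The fingers move at their own pace and stop on an object; FORCE is the grip in N (left out, the last holds). Time passes only in rows, so rows that do not move let the fingers close. It gives the time, the measured TCP pose, the force, the opening and the grip force at its end, in the units of the state.
- robot.read_state(): the state, without advancing time (a new reading comes with each control period).
- robot.camera(name): name is "side" or "top" or "wrist"; returns (picture, depth): 400x640x3 uint8, blue, green, red; 400x640 float32, m along the optical axis (not along the pixel's ray), 0 where there is no reading.
- robot.camera_params(name): a dict with "fx", "fy", "cx", "cy" (pixels), "dist" ([k1, k2, p1, p2, k3] as OpenCV has them; the pictures are not rectified), "rvec" (rotation vector, rad) and "tvec" (3), from world to camera coordinates, as OpenCV has them. Camera axes: x right, y down, z forward; pixel columns grow to the right and rows downward; lengths in m; the calibration is good to about 2 mm. A picture is of the moment at which its call begins: read the wrist's pose just before it. camera_params takes no time and is no camera call; for the wrist camera it gives the pose at the moment of the call.
- robot.finish_job(): hands the job in; it is judged then, once.
The state is a dict: "clock": time; "qpos": joint angles; "dq": joint speeds; "tau": joint torques, N m; "tool_pos": TCP position; "tool_rot": TCP orientation; "contact_force": force on the tool from outside, world axes, zero at the start; "ft_torque": the same for the moment, N m; "width": opening from 0.0 (shut) to 1.0 (fully open); "grasp_force": force on a finger pad.
Only numpy, scipy, OpenCV 4.12 (cv2) and the standard library are available. Lean on these libraries where they do the work, as an engineer would, in place of code of your own. Each camera call takes 0.05 s, during which the arm holds its last target. There are 200 camera calls.

## Working session

There is one attempt and no reset: what is moved stays moved. The work goes in short steps, Python scripts to look and compute and a shell command to move; the robot and the scene stay as the last step left them, time stands still between calls to the robot, and variables do not carry over. Pictures are saved under pics/ and viewed, at most 10 in all, crops included, and the job is handed in when it is done.

```bash
mkdir -p pics; cat > h.py <<'E'
import numpy as np, cv2
from workcell import robot
def ray(n,u,v,p=None):
    p=p or robot.camera_params(n)
    K=np.array([[p['fx'],0,p['cx']],[0,p['fy'],p['cy']],[0,0,1]])
    R=cv2.Rodrigues(np.array(p['rvec'],float))[0]; t=np.array(p['tvec'],float).ravel()
    q=cv2.undistortPoints(np.array([[[u,v]]],float),K,np.array(p['dist'],float))[0,0]
    return -R.T@t, R.T@np.array([q[0],q[1],1.])
def at_z(n,u,v,z,p=None):
    c,d=ray(n,u,v,p); return c+d*(z-c[2])/d[2]
def at_d(n,u,v,dep,p=None):
    c,d=ray(n,u,v,p); return c+d*dep
def proj(n,P,p=None):
    p=p or robot.camera_params(n)
    K=np.array([[p['fx'],0,p['cx']],[0,p['fy'],p['cy']],[0,0,1]])
    return cv2.projectPoints(np.array(P,float).reshape(-1,1,3),np.array(p['rvec'],float),np.array(p['tvec'],float),K,np.array(p['dist'],float))[0][:,0]
E
python3 - <<'E'
from h import *
for n in ("top","side"):
    a,d=robot.camera(n); cv2.imwrite(f"pics/{n}0.png",a); np.save(f"pics/{n}0.npy",d)
    p=robot.camera_params(n); print(n,p, ray(n,320,200)[0])
print(robot.read_state())
E
```

```text
top {'fx': 389.95151257311386, 'fy': 389.95151257311386, 'cx': 319.9941915802301, 'cy': 197.97249680615238, 'dist': array([-0.06271063,  0.        ,  0.        ,  0.        ,  0.        ]), 'rvec': array([ 2.21346101, -1.99652003,  0.20786205]), 'tvec': array([-0.07084473,  0.58481511,  0.86756248])} [ 0.39904484 -0.02971154  0.96931563]
side {'fx': 397.98418839164333, 'fy': 397.98418839164333, 'cx': 314.52901789773904, 'cy': 193.03696037368073, 'dist': array([0.01434226, 0.        , 0.        , 0.        , 0.        ]), 'rvec': array([ 0.11780928, -2.70253932,  1.52889292]), 'tvec': array([0.55745912, 0.10513732, 1.0015594 ])} [0.49343269 0.84790183 0.60209835]
{'clock': 0.1, 'qpos': array([ 7.64663823e+01,  2.02591166e+01,  9.36265010e+01,  1.37925612e-03,
        6.61901574e+01, -1.37410434e-01]), 'dq': array([ 0.02522106, -0.02454912, -0.13794294, -0.02015602, -0.02300608,
        0.04322825]), 'tau': array([ 6.52522376e-04, -6.06361127e+01, -3.42825508e+01, -8.07512129e-05,
        3.99465222e-03, -1.94149942e-05]), 'tool_pos': array([0.14471043, 0.60764335, 0.3032176 ]), 'tool_rot': array([-1.79924228e+02, -1.44285539e-03,  1.66603234e+02]), 'contact_force': array([ 0.47440422, -0.2558106 ,  0.32078245]), 'ft_torque': array([ 0.03047244, -0.04407865, -0.06543452]), 'grasp_force': 0.0, 'width': 1.0014907798143318}
```

View pics/top0.png

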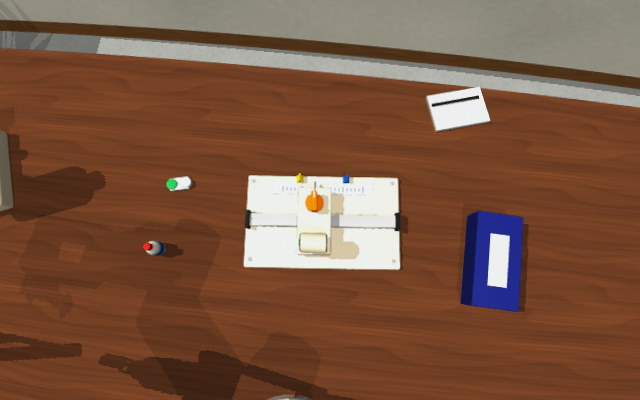

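View pics/side0.png

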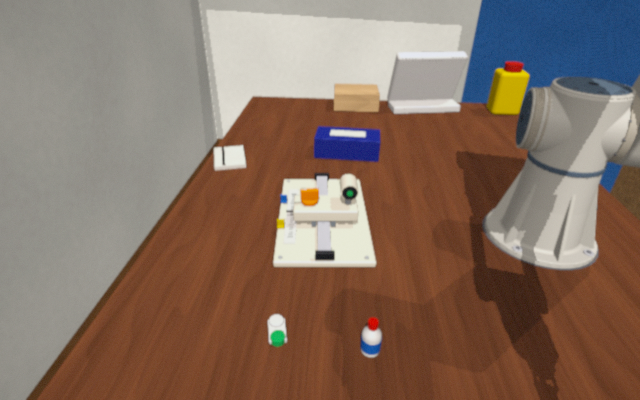

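The top picture shows the base spanning (247,176)–(400,269), the yellow marker at (300,178), the blue one at (346,178), the knob at (315,202) and the drum at (313,243). The side picture agrees. I'll enlarge the rail.

```bash
python3 - <<'E'
from h import *
a=cv2.imread("pics/top0.png")
cv2.imwrite("pics/c1.png",cv2.resize(a[170:275,240:406],None,fx=4.8,fy=4.8,interpolation=cv2.INTER_CUBIC))
E
```

```text
(no output)
```

View pics/c1.png

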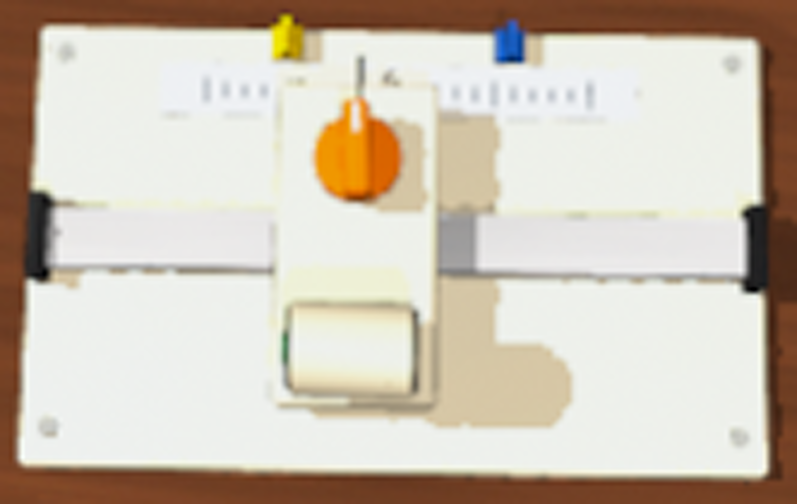

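The crop shows the base corners at (42,27), (760,40), (20,466) and (766,477), the pointer tip at (361,58), the blue fin at about (511,25), the yellow fin at (287,17), and the knob bar pointing roughly along x.

```bash
cat > m.py <<'E'
from h import *
from scipy.optimize import least_squares
f=lambda c:((c[0]+.5)/4.8-.5+240,(c[1]+.5)/4.8-.5+170)
C=[(42,27),(760,40),(20,466),(766,477)]
L=np.array([[.115,.19],[.115,-.19],[-.115,.19],[-.115,-.19]])
W=np.array([at_z("top",*f(c),.016)[:2] for c in C]); 
def T(x,l): c,s=np.cos(x[2]),np.sin(x[2]); return np.array(x[:2])+np.array(l)@np.array([[c,s],[-s,c]])
r=least_squares(lambda x:(T(x,L)-W).ravel(),[.5,0,0]); X=r.x
inv=lambda w:(np.array(w[:2])-X[:2])@np.array([[np.cos(X[2]),-np.sin(X[2])],[np.sin(X[2]),np.cos(X[2])]])
E
python3 - <<'E'
from m import *
print(X[:2],np.degrees(X[2]),r.fun.reshape(-1,2)*1e3)
for n,c,z in (("pointer",(361,58),.038),("blue fin top",(511,22),.040),("blue foot",(510,62),.023),("yel fin",(287,17),.04),("knob far",(357,98),.104),("knob near",(358,198),.104),("disc ctr",(358,156),.076),("bar",(357,150),.104)):
    w=at_z("top",*f(c),z); print(n,w,inv(w)*1e3)
d=np.load("pics/top0.npy"); u,v=f((357,150)); print(u,v,at_d("top",u,v,d[int(round(v)),int(round(u))]))
u,v=f((600,360)); print(at_d("top",u,v,d[int(round(v)),int(round(u))]))
E
```

```text
[ 0.54064432 -0.02110102] 4.906286975780607 [[ 0.67750073  0.74482031]
 [ 1.24099507 -0.1551268 ]
 [-0.64027662  1.8184963 ]
 [-1.27821919 -2.40818981]]
pointer [0.63321337 0.0070299  0.038     ] [94.63580335 20.11076156]
blue fin top [ 0.65963447 -0.06775081  0.04      ] [114.56437822 -56.65564125]
blue foot [ 0.64284332 -0.06984205  0.023     ] [ 97.65589764 -57.30313379]
yel fin [0.65043044 0.0471158  0.04      ] [115.2181871  58.5772729]
knob far [0.59696515 0.00424904 0.104     ] [58.2825625  20.44026954]
knob near [ 0.54913562 -0.0013166   0.104     ] [10.1522779  18.98569685]
disc ctr [0.57461795 0.00179594 0.076     ] [35.80743635 19.90743029]
bar [0.57193558 0.0015828  0.104     ] [33.11667125 19.92448329]
313.9791666666667 200.85416666666666 [0.57177483 0.00155371 0.10480457]
[ 0.49377811 -0.12958607  0.01683903]
```

```bash
R='{"tx":2.15,"ty":-3.03,"twist":-0.141}'
python3 -m jog '[{"tx":2.1,"ty":-3.0,"twist":-0.14},{"tx":2.1,"ty":-3.0,"twist":-0.14},{"tx":2.1,"ty":-3.0,"twist":-0.14},{"tx":2.1,"ty":-3.0,"twist":-0.14},{"tx":2.1,"ty":-3.0,"twist":-0.14},{"tx":2.1,"ty":-3.0,"twist":-0.14},{"tx":2.1,"ty":-3.0,"twist":-0.14},{"tx":2.1,"ty":-3.0,"twist":-0.14}]'
python3 -m jog '[{"tx":2.1,"ty":-3.0,"twist":-0.14},{"tx":2.1,"ty":-3.0,"twist":-0.14},{"tx":2.1,"ty":-3.0,"twist":-0.14},{"tx":2.1,"ty":-3.0,"twist":-0.14},{"tx":2.1,"ty":-3.0,"twist":-0.14},{"tx":2.1,"ty":-3.0,"twist":-0.14},{"tx":2.1,"ty":-3.0,"twist":-0.14},{"tx":2.1,"ty":-3.0,"twist":-0.14}]'
python3 -m jog '[{"tx":2.1,"ty":-3.0,"twist":-0.14},{"tx":2.1,"ty":-3.0,"twist":-0.14},{"tx":2.1,"ty":-3.0,"twist":-0.14},{"tx":2.1,"ty":-3.0,"twist":-0.14},{},{},{}]'
```

```text
invalid input
invalid input
invalid input
```

```bash

python3 -m jog '[{"tx":2.1,"ty":-3.0,"tz":0,"twist":-0.14}]'; python3 -m jog --help | head -20
```

```text
clock: 0.2
tool_pos: [0.1646, 0.5799, 0.3034]
tool_rot: [179.9, -0.1, 158.7]
contact_force: [1.1, 0.5, -0.1]
width: 1.002
grasp_force: 0.0invalid input: not JSON, or not a number
```

```bash
python3 -m jog '[{"tx":2.1,"ty":-3.0,"tz":0,"twist":-0.14},{"tx":2.1,"ty":-3.0,"tz":0,"twist":-0.14},{"tx":2.1,"ty":-3.0,"tz":0,"twist":-0.14},{"tx":2.1,"ty":-3.0,"tz":0,"twist":-0.14},{"tx":2.1,"ty":-3.0,"tz":0,"twist":-0.14},{"tx":2.1,"ty":-3.0,"tz":0,"twist":-0.14},{"tx":2.1,"ty":-3.0,"tz":0,"twist":-0.14}]'
python3 -m jog '[{"tx":2.1,"ty":-3.0,"tz":0,"twist":-0.14},{"tx":2.1,"ty":-3.0,"tz":0,"twist":-0.14},{"tx":2.1,"ty":-3.0,"tz":0,"twist":-0.14},{"tx":2.1,"ty":-3.0,"tz":0,"twist":-0.14},{"tx":2.1,"ty":-3.0,"tz":0,"twist":-0.14},{"tx":2.1,"ty":-3.0,"tz":0,"twist":-0.14},{"tx":2.1,"ty":-3.0,"tz":0,"twist":-0.14},{"tx":2.1,"ty":-3.0,"tz":0,"twist":-0.14}]'
python3 -m jog '[{"tx":2.1,"ty":-3.0,"tz":0,"twist":-0.14},{"tx":2.1,"ty":-3.0,"tz":0,"twist":-0.14},{"tx":2.1,"ty":-3.0,"tz":0,"twist":-0.14},{"tx":2.1,"ty":-3.0,"tz":0,"twist":-0.14},{"tx":0,"ty":0,"tz":0,"twist":0},{"tx":0,"ty":0,"tz":0,"twist":0},{"tx":0,"ty":0,"tz":0,"twist":0}]'
python3 - <<'E'
from m import *
import json
s=robot.read_state(); p=robot.camera_params("wrist"); a,d=robot.camera("wrist"); cv2.imwrite("pics/w1.png",a); np.save("pics/w1.npy",d)
import pickle; pickle.dump((s,p),open("pics/w1.pkl","wb"))
print(s['tool_pos'],s['tool_rot'],s['qpos'])
print(ray("wrist",320,200,p)[0], proj("wrist",[.574,.002,.104],p))
E
```

```text
clock: 0.9
tool_pos: [0.3133, 0.3666, 0.3037]
tool_rot: [-180.0, 0.0, 102.1]
contact_force: [0.8, 0.1, 0.5]
width: 1.002
grasp_force: 0.0
clock: 1.7
tool_pos: [0.4813, 0.1266, 0.3037]
tool_rot: [-180.0, 0.0, 37.9]
contact_force: [-0.1, -0.1, 0.1]
width: 1.004
grasp_force: 0.0
clock: 2.4
tool_pos: [0.5641, 0.0086, 0.3035]
tool_rot: [-180.0, 0.1, 6.3]
contact_force: [-0.1, 0.3, -0.3]
width: 0.997
grasp_force: 0.0
[0.56406455 0.00862838 0.30354952] [-1.79974413e+02  6.04909524e-02  6.27438907e+00] [7.14638821e-01 1.48795598e+01 1.01138875e+02 2.18054963e-02
 6.40442519e+01 8.44307088e+01]
[0.6401399 0.0157348 0.3752696] [[325.64221211 183.4928671 ]]
```

View pics/w1.png

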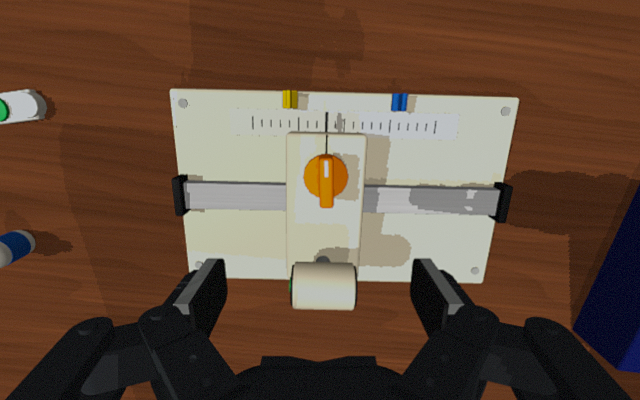

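The wrist view shows the pointer tip at about (326,113), the blue fin at (400,94), the yellow at (290,92) and the knob bar at (326,180). I'll enlarge it for a precise measurement.

```bash
python3 - <<'E'
import cv2
a=cv2.imread("pics/w1.png")
cv2.imwrite("pics/c2.png",cv2.resize(a[85:215,275:415],None,fx=4.5,fy=4.5,interpolation=cv2.INTER_CUBIC))
E
```

```text
(no output)
```

View pics/c2.png

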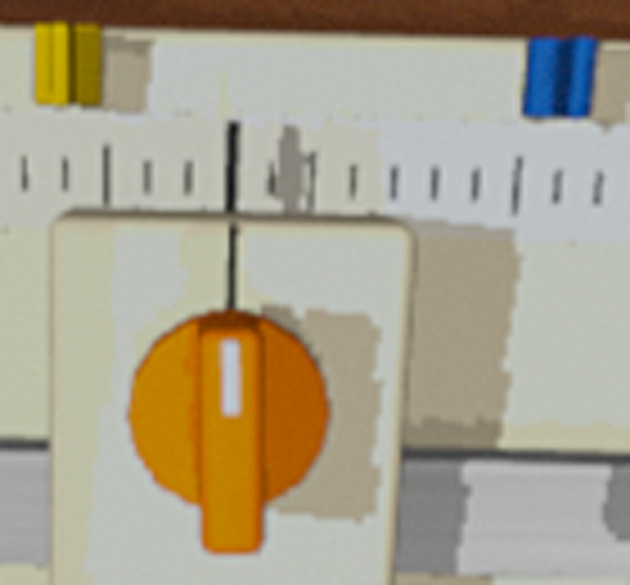

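The crop puts the pointer tip at (233,122), the blue foot's near edge at x 523–592, y 117, the fin's centre line at about 563, and the knob bar's top from (231,333) to (232,553).

```bash
cat > m2.py <<'E'
from m import *
import pickle
s,p=pickle.load(open("pics/w1.pkl","rb"))
g=lambda c:((c[0]+.5)/4.5-.5+275,(c[1]+.5)/4.5-.5+85)
W=np.array([at_z("wrist",*c,.016,p)[:2] for c in [(170,89),(518,98),(188,283),(484,283)]])
r=least_squares(lambda x:(T(x,L)-W).ravel(),[.5,0,0]); X[:]=r.x
E
python3 - <<'E'
from m2 import *
print(X[:2],np.degrees(X[2]),r.fun*1e3)
def q(n,c,z):
    w=at_z("wrist",*g(c),z,p); print(n,w,inv(w)*1e3)
q("tip",(233,122),.038);q("pointer root",(233,210),.038)
q("blue foot",(558,117),.023);q("blue fin near base",(561,100),.03);q("blue fin top",(563,40),.04);q("yel",(68,104),.023)
q("bar far",(231,333),.104);q("bar near",(232,550),.104);q("bar mid",(232,441),.104);q("disc",(228,410),.076)
q("tick a",(107,175),.016);q("tick b",(517,185),.016)
E
```

```text
[ 0.53819011 -0.02133734] 5.4427529675921935 [-3.26161257  2.81408805  0.47571653 -1.03410799  4.46629685 -2.46423648
 -1.68040081  0.68425642]
tip [0.63326219 0.00674211 0.038     ] [97.30680636 18.9351591 ]
pointer root [0.61372218 0.00443291 0.038     ] [77.63586553 18.48975677]
blue foot [ 0.64265451 -0.07043997  0.023     ] [ 99.3359766  -58.78982223]
blue fin near base [ 0.64643365 -0.06872349  0.03      ] [103.2608893  -57.43953058]
blue fin top [ 0.65896741 -0.06435766  0.04      ] [116.15224622 -54.28222999]
yel [0.63274779 0.04576558 0.023     ] [100.4961554   57.83147572]
bar far [0.59593125 0.00431585 0.104     ] [59.91404031 20.06071715]
bar near [ 0.55253298 -0.0010008   0.104     ] [16.20714385 18.88441521]
bar mid [0.57484488 0.00163387 0.104     ] [38.66835398 19.39089153]
disc [0.57480339 0.00183384 0.076     ] [38.64601728 19.59389928]
tick a [0.61696699 0.03543932 0.016     ] [83.80704458 49.0486009 ]
tick b [ 0.62570708 -0.06507188  0.016     ] [ 82.97412381 -51.83844544]
```

```bash
python3 -m jog '[{"tx":1.1,"ty":-0.7,"tz":-3,"twist":0},{"tx":0,"ty":0,"tz":-3,"twist":0},{"tx":0,"ty":0,"tz":-3,"twist":0},{"tx":0,"ty":0,"tz":-3,"twist":0},{"tx":0,"ty":0,"tz":-2,"twist":0},{"tx":0,"ty":0,"tz":-1.1,"twist":0},{"tx":0,"ty":0,"tz":0,"twist":0}]'
python3 -m jog '[{"tx":0,"ty":0,"tz":0,"twist":0},{"tx":0,"ty":0,"tz":0,"twist":0},{"tx":0,"ty":0,"tz":0,"twist":0},{"tx":0,"ty":0,"tz":0,"twist":0},{"tx":0,"ty":0,"tz":0,"twist":0},{"tx":0,"ty":0,"tz":0,"twist":0},{"tx":0,"ty":0,"tz":0,"twist":0},{"tx":0,"ty":0,"tz":0,"twist":0}]' 0 70
```

```text
clock: 3.15
tool_pos: [0.5748, 0.0017, 0.1518]
tool_rot: [-180.0, 0.1, 6.3]
contact_force: [-0.5, -0.5, 0.4]
width: 1.003
grasp_force: 0.0
clock: 3.95
tool_pos: [0.576, 0.0017, 0.1537]
tool_rot: [-179.9, -0.0, 6.2]
contact_force: [-2.3, 4.3, 7.3]
width: 0.139
grasp_force: 68.4
```

```bash
python3 -m jog '[{"tx":0,"ty":0,"tz":0.2,"twist":0},{"tx":0,"ty":0,"tz":0,"twist":0.1},{"tx":0,"ty":0,"tz":0,"twist":0.1},{"tx":0,"ty":0,"tz":0,"twist":0.1},{"tx":0,"ty":0,"tz":0,"twist":0.1},{"tx":0,"ty":0,"tz":0,"twist":0.1},{"tx":0,"ty":0,"tz":0,"twist":0.1},{"tx":0,"ty":0,"tz":0,"twist":0}]'
python3 -m jog '[{"tx":0,"ty":0,"tz":0,"twist":0.1},{"tx":0,"ty":0,"tz":0,"twist":0.1},{"tx":0,"ty":0,"tz":0,"twist":0.1},{"tx":0,"ty":0,"tz":0,"twist":0.1},{"tx":0,"ty":0,"tz":0,"twist":0.1},{"tx":0,"ty":0,"tz":0,"twist":0.1},{"tx":0,"ty":0,"tz":0,"twist":0},{"tx":0,"ty":0,"tz":0,"twist":0}]'
python3 -c "
from workcell import robot
print(robot.read_state()['ft_torque'])"
```

```text
clock: 4.75
tool_pos: [0.5755, 0.0013, 0.1539]
tool_rot: [-179.9, 0.0, 40.6]
contact_force: [3.9, 3.4, -14.9]
width: 0.135
grasp_force: 70.8
clock: 5.55
tool_pos: [0.5745, 0.0011, 0.1539]
tool_rot: [-179.8, 0.0, 74.7]
contact_force: [-2.6, 3.0, -14.0]
width: 0.135
grasp_force: 70.8
[0.56206292 0.22570317 0.13903418]
```

```bash
python3 -m jog '[{"tx":0,"ty":0,"tz":-0.1,"twist":0},{"tx":0.04,"ty":-0.5,"tz":0,"twist":0},{"tx":0.04,"ty":-0.5,"tz":0,"twist":0},{"tx":0,"ty":0,"tz":0,"twist":0}]'
python3 -m jog '[{"tx":0.09,"ty":-1,"tz":0,"twist":0},{"tx":0.09,"ty":-1,"tz":0,"twist":0},{"tx":0.09,"ty":-1,"tz":0,"twist":0},{"tx":0.09,"ty":-1,"tz":0,"twist":0},{"tx":0.09,"ty":-1,"tz":0,"twist":0},{"tx":0.09,"ty":-1,"tz":0,"twist":0},{"tx":0.06,"ty":-0.7,"tz":0,"twist":0},{"tx":0,"ty":0,"tz":0,"twist":0}]'
python3 - <<'E'
from m import *
import pickle
s=robot.read_state(); p=robot.camera_params("wrist"); a,d=robot.camera("wrist"); cv2.imwrite("pics/w2.png",a)
t,_=robot.camera("top"); cv2.imwrite("pics/t2.png",t)
pickle.dump((s,p),open("pics/w2.pkl","wb"))
print(s['tool_pos'],s['tool_rot'],s['contact_force'])
print(proj("wrist",[[.6427,-.0704,.023],[.64,-.07,.038]],p))
cv2.imwrite("pics/w2c.png",np.hstack([a[:,:],cv2.resize(t[165:215,330:364],(160,235))[:400] if 0 else cv2.copyMakeBorder(cv2.resize(t[165:205,330:346+16],None,fx=5,fy=5,interpolation=cv2.INTER_CUBIC),0,200,0,0,cv2.BORDER_CONSTANT)]))
E
```

```text
clock: 5.95
tool_pos: [0.5754, -0.0097, 0.1538]
tool_rot: [-179.9, 0.1, 74.8]
contact_force: [-6.3, -1.4, -4.9]
width: 0.135
grasp_force: 72.0
clock: 6.75
tool_pos: [0.5813, -0.0772, 0.1538]
tool_rot: [-179.9, 0.1, 74.7]
contact_force: [-6.2, -3.7, -4.2]
width: 0.135
grasp_force: 72.1
[ 0.58132835 -0.07723068  0.15381641] [-1.79850341e+02  9.76103630e-02  7.47496741e+01] [-6.17064248 -3.70864206 -4.1578387 ]
[[403.97659116 186.27026209]
 [405.78584841 192.87045028]]
```

View pics/w2c.png

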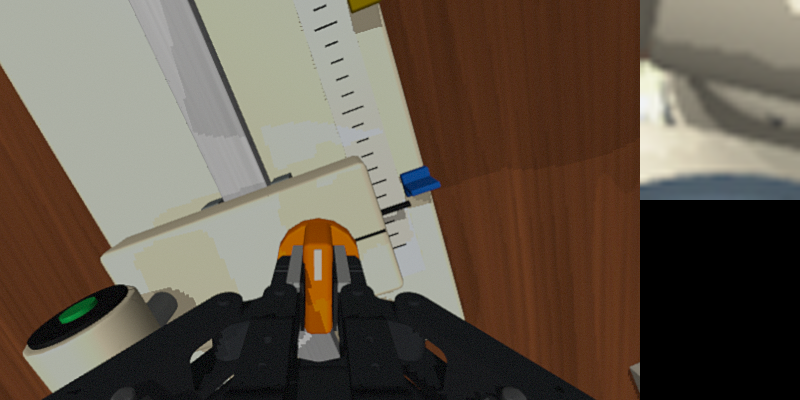

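The wrist view shows the pointer tip at about (410,205) and the blue marker at about (420,182), close to aligned. I'll enlarge it.

```bash
python3 - <<'E'
import cv2
a=cv2.imread("pics/w2.png")
cv2.imwrite("pics/c3.png",cv2.resize(a[155:255,350:450],None,fx=6,fy=6,interpolation=cv2.INTER_CUBIC))
E
```

```text
(no output)
```

View pics/c3.png

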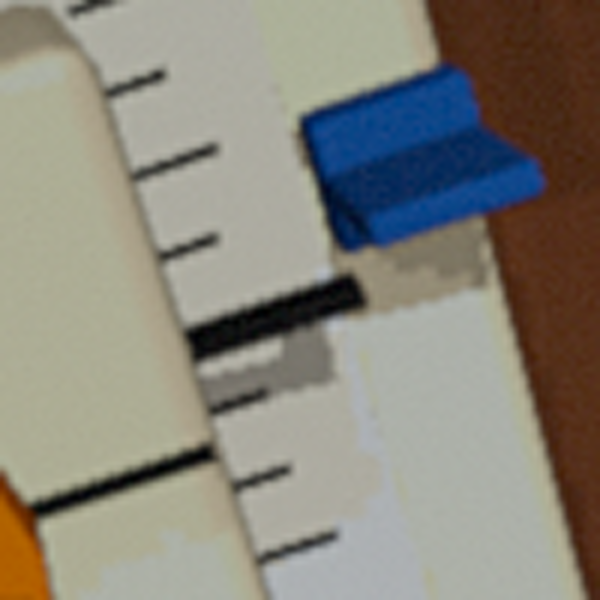

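Pointer tip at crop (358,290). The marker is seen obliquely, so I'll overlay wireframes to fit it, using the last wrist view.

```bash
cat > ov.py <<'E'
from h import *
import pickle
s,p=pickle.load(open("pics/w2.pkl","rb"))
yaw=np.radians(4.97); ex=np.array([np.cos(yaw),np.sin(yaw),0]); ey=np.array([-ex[1],ex[0],0])
h=lambda c:((c[0]+.5)/6-.5+350,(c[1]+.5)/6-.5+155)
k=np.array([s['tool_pos'][0],s['tool_pos'][1],0])
o=k-35e-3*ex   # rail line, carriage middle
B=lambda w:np.array([(w-o)@ex,(w-o)@ey,w[2]])*1e3
E
python3 - <<'E'
from ov import *
print("cam",B(ray("wrist",0,0,p)[0]))
for n,c,z in (("tip",(358,290),.038),("tip38 root",(200,343),.038),("line on carriage far",(212,452),.064),("line near",(40,508),.064),
  ("tick1",(163,75),.016),("tick2",(215,150),.016),("tick3",(215,240),.016),("tickZ",(335,537),.016),
  ("footlow -y near corner z16",(372,245),.016),("footlow far z16",(540,185),.016),("foot top -y far",(542,165),.023),("foot top -y near",(372,213),.023),("strip hi/fin top a z40",(372,213),.040),("far (540,165) z40",(542,165),.04),("b(305,120) z16",(305,120),.016),("b z23",(305,120),.023),("b z40",(305,120),.04),("c(465,70)z16",(465,70),.016),("c z23",(465,70),.023),("c40",(465,70),.04),("d(325,180)z23",(325,180),.023),("e(480,130)z23",(480,130),.023)):
    print(n,B(at_z("wrist",*h(c),z,p)).round(1))
E
```

```text
cam [ 62.01156069  69.87320773 225.50367953]
tip [94.4 -4.9 38. ]
tip38 root [77.3 -4.8 38. ]
line on carriage far [73.2 -5.  64. ]
line near [56.6 -4.9 64. ]
tick1 [84.4 18.2 16. ]
tick2 [87.4  8.  16. ]
tick3 [84.3 -2.2 16. ]
tickZ [ 87.3 -43.   16. ]
footlow -y near corner z16 [101.1  -9.   16. ]
footlow far z16 [121.   -8.7  16. ]
foot top -y far [119.7  -3.9  23. ]
foot top -y near [100.8  -2.8  23. ]
strip hi/fin top a z40 [97.5  3.3 40. ]
far (540,165) z40 [114.9   2.3  40. ]
b(305,120) z16 [97.9  7.8 16. ]
b z23 [96.7  9.9 23. ]
b z40 [93.8 14.9 40. ]
c(465,70)z16 [116.2   7.2  16. ]
c z23 [114.4   9.3  23. ]
c40 [110.   14.3  40. ]
d(325,180)z23 [96.9  2.6 23. ]
e(480,130)z23 [114.3   2.2  23. ]
```

The pointer tip is at y = -4.9 mm and the fin at about +0.7 mm at nearly the same height, so it overshot by about 5.5 mm. I'll move back and measure again.

```bash
python3 -m jog '[{"tx":-0.02,"ty":0.25,"tz":0,"twist":0},{"tx":-0.03,"ty":0.3,"tz":0,"twist":0},{"tx":0,"ty":0,"tz":0,"twist":0},{"tx":0,"ty":0,"tz":0,"twist":0},{"tx":0,"ty":0,"tz":0,"twist":0}]'
python3 - <<'E'
from h import *
import pickle
s=robot.read_state(); p=robot.camera_params("wrist"); a,d=robot.camera("wrist"); cv2.imwrite("pics/w3.png",a)
pickle.dump((s,p),open("pics/w2.pkl","wb"))
cv2.imwrite("pics/c4.png",cv2.resize(a[155:255,350:450],None,fx=6,fy=6,interpolation=cv2.INTER_CUBIC))
E
```

```text
clock: 7.35
tool_pos: [0.5807, -0.0711, 0.1538]
tool_rot: [-179.8, 0.1, 74.8]
contact_force: [-6.0, -1.3, -3.6]
width: 0.137
grasp_force: 72.1
```

View pics/c4.png

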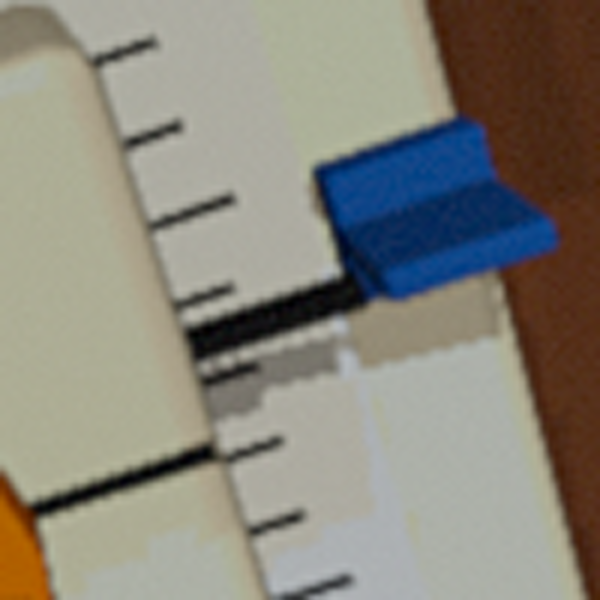

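```bash
python3 - <<'E'
from ov import *
for n,c,z in (("tip",(358,290),.038),("root",(200,343),.038),("fin low L",(397,298),.04),("fin low R",(553,245),.04),("fin hi R",(545,213),.04),("fin hi mid",(440,248),.04),("fin/foot L",(342,231),.023),("fin/foot R",(494,181),.023),("foot L +y",(318,170),.023),("foot R +y",(470,120),.023),("tickL",(233,200),.016),("tickL2",(350,578),.016)):
    print(n,B(at_z("wrist",*h(c),z,p)).round(1))
E
```

```text
tip [94.4 -4.8 38. ]
root [77.4 -4.8 38. ]
fin low L [97.6 -6.3 40. ]
fin low R [114.   -6.2  40. ]
fin hi R [114.   -2.7  40. ]
fin hi mid [103.1  -2.6  40. ]
fin/foot L [97.1 -3.6 23. ]
fin/foot R [114.4  -3.8  23. ]
foot L +y [96.5  4.1 23. ]
foot R +y [113.6   3.8  23. ]
tickL [87.7  1.7 16. ]
tickL2 [ 87.6 -48.8  16. ]
```

Aligned to about 0.5 mm. I'll turn back to just above the grip range, then check again before clamping.

```bash
python3 -m jog '[{"tx":0,"ty":0,"tz":0,"twist":-0.1},{"tx":0,"ty":0,"tz":0,"twist":-0.1},{"tx":0,"ty":0,"tz":0,"twist":-0.1},{"tx":0,"ty":0,"tz":0,"twist":-0.1},{"tx":0,"ty":0,"tz":0,"twist":-0.1},{"tx":0,"ty":0,"tz":0,"twist":-0.15},{"tx":0,"ty":0,"tz":0,"twist":0},{"tx":0,"ty":0,"tz":0,"twist":0}]'
python3 - <<'E'
from h import *
import pickle
s=robot.read_state(); p=robot.camera_params("wrist"); a,d=robot.camera("wrist"); cv2.imwrite("pics/w4.png",a)
pickle.dump((s,p),open("pics/w2.pkl","wb"))
q=proj("wrist",[[.645,-.067,.03]],p)[0]; u,v=int(q[0])-50,max(0,int(q[1])-40); print(u,v)
cv2.imwrite("pics/c5.png",cv2.resize(a[v:v+100,u:u+100],None,fx=6,fy=6,interpolation=cv2.INTER_CUBIC))
E
```

```text
clock: 8.2
tool_pos: [0.5819, -0.071, 0.1539]
tool_rot: [180.0, 0.0, 37.8]
contact_force: [-1.6, -3.7, -9.5]
width: 0.137
grasp_force: 71.4
323 103
```

View pics/c5.png

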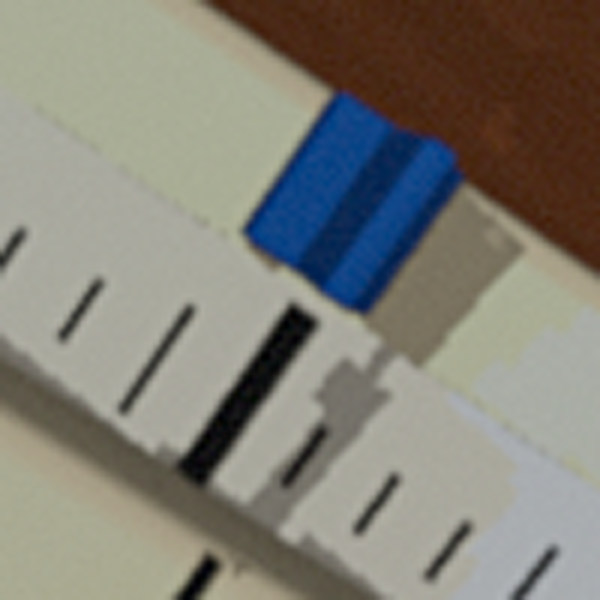

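```bash
python3 - <<'E'
from ov import *
h=lambda c:((c[0]+.5)/6-.5+323,(c[1]+.5)/6-.5+103)
for n,c,z in (("cam",(0,0),.225),("tip",(302,315),.038),("root",(195,475),.038),("fin L lowx",(325,290),.04),("fin R lowx",(365,312),.04),("fin R hix",(460,165),.04),("fin L hix",(425,138),.04),("foot L lowx",(247,232),.023),("foot L hix",(338,95),.023),("fin/foot lo",(300,262),.023),("fin/foot hi",(390,125),.023),("tickL",(190,308),.016)):
    print(n,B(at_z("wrist",*h(c),z,p)).round(1))
print(B(ray("wrist",0,0,p)[0]))
E
```

```text
cam [ 99.3  39.9 225. ]
tip [92.6 -3.2 38. ]
root [73.5 -3.6 38. ]
fin L lowx [95.8 -3.2 40. ]
fin R lowx [96.2 -7.8 40. ]
fin R hix [112.6  -7.1  40. ]
fin L hix [112.8  -2.7  40. ]
foot L lowx [96.   3.3 23. ]
foot L hix [112.6   3.5  23. ]
fin/foot lo [96.5 -3.2 23. ]
fin/foot hi [113.1  -2.8  23. ]
tickL [85.7  2.6 16. ]
[ 99.28201958  39.88937831 225.62290749]
```

```bash
cat > gap.py <<'E'
from ov import *
def gap(a,p,s):
    k=np.array([s['tool_pos'][0],s['tool_pos'][1],0]); o=k-35e-3*ex
    v,u=np.mgrid[0:400,0:640]; K=np.array([[p['fx'],0,p['cx']],[0,p['fy'],p['cy']],[0,0,1]])
    q=cv2.undistortPoints(np.stack([u.ravel(),v.ravel()],1).astype(float)[:,None],K,np.array(p['dist'],float))[:,0]
    R=cv2.Rodrigues(np.array(p['rvec'],float))[0]; c=-R.T@np.array(p['tvec'],float).ravel(); d=np.c_[q,np.ones(len(q))]@R
    b=a.reshape(-1,3).astype(int)
    def pl(z): w=c+d*((z-c[2])/d[:,2])[:,None]-o; return w@ex*1e3,w@ey*1e3
    x,y=pl(.038); m=(b.max(1)<50)&(x>80)&(x<92)&(abs(y)<20); yt=y[m].mean()
    blue=(b[:,0]>b[:,2]+40)&(b[:,0]>b[:,1]+20)
    x4,y4=pl(.04); m4=blue&(x4>98)&(x4<110)&(abs(y4)<30); x3,y3=pl(.023); m3=blue&(x3>100)&(x3<112)&(abs(y3)<30)
    A=np.percentile(y4[m4],1)+2; C=np.percentile(y3[m3],99)-8
    print("tip",yt.round(2),m.sum(),"fin",A.round(2),"foot",C.round(2),"gap",(yt-(A+C)/2).round(2))
E
cat > shot.py <<'E'
from gap import *
import sys
s=robot.read_state(); p=robot.camera_params("wrist"); a,_=robot.camera("wrist"); cv2.imwrite(f"pics/{sys.argv[1]}.png",a)
print(s['tool_pos'],s['tool_rot'][2],s['contact_force'],s['ft_torque']); gap(a,p,s)
E
python3 -c "
from gap import *
gap(cv2.imread('pics/w4.png'),p,s)"
python3 -m jog '[{"tx":0.02,"ty":-0.2,"tz":0,"twist":0},{"tx":0,"ty":0,"tz":0,"twist":0},{"tx":0,"ty":0,"tz":0,"twist":0},{"tx":0,"ty":0,"tz":0,"twist":0}]'
python3 shot.py w5
```

```text
tip -3.34 103 fin -5.68 foot -4.45 gap 1.72
clock: 8.65
tool_pos: [0.582, -0.0723, 0.1538]
tool_rot: [-180.0, 0.0, 37.7]
contact_force: [-3.8, 2.0, -7.2]
width: 0.135
grasp_force: 71.7
[ 0.58202752 -0.07226726  0.15382231] 37.71797960293398 [-3.78484303  2.0492987  -7.2087847 ] [0.30819982 0.59473252 0.02056587]
tip -3.38 109 fin -4.49 foot -3.18 gap 0.46
```

```bash
python3 -m jog '[{"tx":0.01,"ty":-0.12,"tz":0,"twist":0},{"tx":0,"ty":0,"tz":0,"twist":0},{"tx":0,"ty":0,"tz":0,"twist":-0.1},{"tx":0,"ty":0,"tz":0,"twist":0},{"tx":0,"ty":0,"tz":0,"twist":0}]'
python3 shot.py w6
```

```text
clock: 9.2
tool_pos: [0.5823, -0.0738, 0.1538]
tool_rot: [-180.0, 0.0, 32.1]
contact_force: [-3.8, 0.5, -8.8]
width: 0.138
grasp_force: 71.7
[ 0.58231076 -0.07381734  0.15384202] 32.08588209123722 [-3.81736086  0.54882472 -8.79443338] [ 0.08984569  0.6096996  -0.20182775]
tip -2.75 110 fin -3.59 foot -1.72 gap -0.09
```

Gap is about 0, so I'll tighten to the stop with some overdrive.

```bash
python3 -m jog '[{"tx":0,"ty":0,"tz":0,"twist":-0.1},{"tx":0,"ty":0,"tz":0,"twist":-0.1},{"tx":0,"ty":0,"tz":0,"twist":-0.1},{"tx":0,"ty":0,"tz":0,"twist":-0.1},{"tx":0,"ty":0,"tz":0,"twist":-0.05},{"tx":0,"ty":0,"tz":0,"twist":0},{"tx":0,"ty":0,"tz":0,"twist":0}]'
python3 shot.py w7
python3 -m jog '[{"tx":0,"ty":0,"tz":0,"twist":-0.05},{"tx":0,"ty":0,"tz":0,"twist":0},{"tx":0,"ty":0,"tz":0,"twist":0}]'
python3 shot.py w8
```

```text
clock: 9.95
tool_pos: [0.5826, -0.0748, 0.1539]
tool_rot: [179.9, -0.0, 6.3]
contact_force: [-2.2, -5.6, -9.1]
width: 0.134
grasp_force: 71.4
[ 0.58264007 -0.07478901  0.15390144] 6.307725861485131 [-2.2488089  -5.61962441 -9.05650187] [-1.03771134  0.47277523 -0.08670102]
tip -1.36 85 fin -5.21 foot -1.36 gap 1.93
clock: 10.3
tool_pos: [0.5827, -0.0748, 0.1539]
tool_rot: [179.9, -0.0, 3.5]
contact_force: [-2.9, -5.6, -9.2]
width: 0.135
grasp_force: 71.8
[ 0.58265337 -0.0748485   0.15389245] 3.5108028725620746 [-2.92384449 -5.58994586 -9.1570704 ] [-0.99335211  0.4810092   0.42092631]
tip -2.22 80 fin -5.63 foot -1.07 gap 1.13
```

```bash
python3 -m jog '[{"tx":0,"ty":0,"tz":0,"twist":-0.08},{"tx":0,"ty":0,"tz":0,"twist":0},{"tx":0,"ty":0,"tz":0,"twist":0},{"tx":0,"ty":0,"tz":0,"twist":0}]'
python3 shot.py w9
python3 -m jog '[{"tx":0,"ty":0,"tz":0,"twist":-0.08},{"tx":0,"ty":0,"tz":0,"twist":0},{"tx":0,"ty":0,"tz":0,"twist":0},{"tx":0,"ty":0,"tz":0,"twist":0}]'
python3 shot.py w10
```

```text
clock: 10.75
tool_pos: [0.5826, -0.0748, 0.1539]
tool_rot: [179.8, -0.0, -0.9]
contact_force: [-3.4, -6.0, -7.6]
width: 0.137
grasp_force: 89.1
[ 0.58260563 -0.07483576  0.15393945] -0.9050627346577494 [-3.37145995 -6.00553908 -7.57629542] [-0.96619741  0.54886557  1.78848221]
tip -1.45 88 fin -5.99 foot -0.99 gap 2.04
clock: 11.2
tool_pos: [0.5826, -0.0749, 0.154]
tool_rot: [179.8, -0.0, -5.3]
contact_force: [-3.8, -6.4, -6.6]
width: 0.136
grasp_force: 119.6
[ 0.5826283  -0.07487252  0.15401548] -5.347639854985655 [-3.81164816 -6.4134346  -6.58724844] [-0.95726212  0.59183256  2.95660139]
tip -1.29 77 fin -6.58 foot -0.86 gap 2.42
```

Hard against the stop (3 N m). I'll relax the overdrive, release and rise.

```bash
python3 -m jog '[{"tx":0,"ty":0,"tz":0,"twist":0.08},{"tx":0,"ty":0,"tz":0,"twist":0.07},{"tx":0,"ty":0,"tz":0,"twist":0},{"tx":0,"ty":0,"tz":0,"twist":0}]'
python3 -m jog '[{"tx":0,"ty":0,"tz":0,"twist":0},{"tx":0,"ty":0,"tz":0,"twist":0},{"tx":0,"ty":0,"tz":0,"twist":0},{"tx":0,"ty":0,"tz":0,"twist":0},{"tx":0,"ty":0,"tz":0,"twist":0},{"tx":0,"ty":0,"tz":0,"twist":0},{"tx":0,"ty":0,"tz":0,"twist":0}]' 1
python3 -m jog '[{"tx":0,"ty":0,"tz":1,"twist":0},{"tx":0,"ty":0,"tz":3,"twist":0},{"tx":0,"ty":0,"tz":3,"twist":0},{"tx":0,"ty":0,"tz":3,"twist":0},{"tx":0,"ty":0,"tz":0,"twist":0},{"tx":0,"ty":0,"tz":0,"twist":0},{"tx":0,"ty":0,"tz":0,"twist":0}]'
python3 shot.py w11
python3 - <<'E'
import cv2
a=cv2.imread("pics/w11.png"); from h import *
q=proj("wrist",[[.63,-.07,.04]])[0]; print(q); u,v=int(q[0])-65,max(0,int(q[1])-60); print(u,v)
cv2.imwrite("pics/c6.png",cv2.resize(a[v:v+130,u:u+130],None,fx=4.6,fy=4.6,interpolation=cv2.INTER_CUBIC))
E
```

```text
clock: 11.65
tool_pos: [0.5826, -0.0748, 0.1539]
tool_rot: [179.9, -0.0, 3.0]
contact_force: [-3.8, -6.1, -9.4]
width: 0.13
grasp_force: 72.8
clock: 12.35
tool_pos: [0.5825, -0.0737, 0.1539]
tool_rot: [180.0, -0.0, 2.7]
contact_force: [0.1, 0.4, 0.2]
width: 0.999
grasp_force: 0.0
clock: 13.05
tool_pos: [0.5818, -0.0736, 0.2532]
tool_rot: [-180.0, 0.1, 2.7]
contact_force: [0.1, 0.6, 0.0]
width: 1.003
grasp_force: 0.0
[ 0.58181963 -0.07361891  0.25321401] 2.7407895730654066 [0.0776232  0.55768222 0.04136705] [ 0.07928158 -0.00230527  0.00603784]
tip -2.78 27 fin -6.89 foot -2.26 gap 1.79
[315.5506984  136.70781732]
250 76
```

View pics/c6.png

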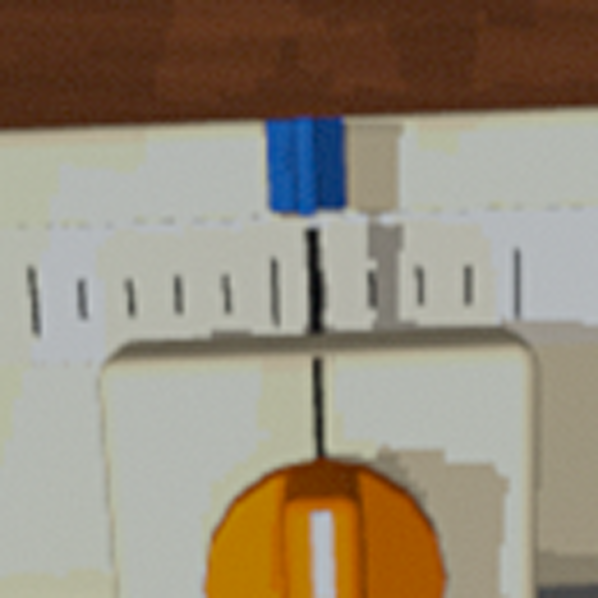

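The final view shows the pointer line, from (316,335) to its tip at (312,230), extending to about 309 at the marker. The foot is centred at about 307.5 and the fin at about 308, at 4.85 px/mm, so the error is about 0.3 mm. The knob bar is parallel to the pointer, so it is tight, and nothing is in contact.

```bash
python3 -c "
from workcell import robot
print(robot.finish_job())"
```

```text
the job is handed in; nothing more can be done
None
```

The knob was loosened, the carriage moved to the blue marker (pointer about 0.3 mm off in the last picture), the knob tightened back to its stop, and the job handed in at about 13 s.

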